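# Hand the in-use flag from the beaker to the flask

### The job

The conical flask is now the vessel in use, no longer the beaker: flip the paddle on the stand in front of the flask right over so that it lies flat with its ring face up, and flip the one in front of the beaker right over so that it lies flat with its bar face up (either first). Only push and press the paddles with a fingertip: do not pinch them, do not lift, tip or shove the stands, and leave the glassware and the other things where they are.

Things in the scene. Friction and masses are not known exactly. Their poses are not given: they have to be found in the camera images.
- flask_stand: grey desk stand in front of the conical flask, on the robot's left or right by run. Base 70 x 130 x 10 mm, loose, about 0.9 kg; two posts 16 mm wide, outer faces 72 mm apart along x, tops at z 68 mm, carry a level pivot along x, 60 mm above the worktop. Origin: centre of the underside; x points away from the robot to the vessel (yaw within 0.35 rad), y to its left along the base's long side, z up
- flask_flag (a joint): angle of the flask stand's white paddle, rad. 0: level towards the stand's +y, BAR face up; 1.57: straight up; 3.14: level towards -y, RING face up. Stops at 0 and 3.14. Friction hinge (0.03 N m): it stays wherever it is left and does not fall, so push it all the way down. Starts at 0 to 0.25
- flask_paddle (a point): pivot of the flask stand's paddle, mid-width and mid-thickness, 60 mm above the worktop. Turns with the paddle: y to its free end, z out of its bar face, x along the pivot. The paddle is a plate 46 mm wide, 6 mm thick; its pivot barrel is 14 mm thick
- flask_paddle_end (a point): middle of the free end edge of the flask stand's paddle, 80 mm from the pivot
- flask_tail_end (a point): middle of the end edge of the short grooved tail of the flask stand's paddle (46 mm wide, 6 mm thick), 40 mm from the pivot, on the far side of the pivot from the paddle. Pressing the level tail's outer half down about 30 mm (1 to 2 N) tips the paddle up to roughly 55 degrees; only the base lies below it
- beaker_stand: grey desk stand in front of the beaker, on the robot's left or right by run. Base 70 x 130 x 10 mm, loose, about 0.9 kg; two posts 16 mm wide, outer faces 72 mm apart along x, tops at z 68 mm, carry a level pivot along x, 60 mm above the worktop. Origin: centre of the underside; x points away from the robot to the vessel (yaw within 0.35 rad), y to its left along the base's long side, z up
- beaker_flag (a joint): angle of the beaker stand's white paddle, rad. 0: level towards the stand's +y, BAR face up; 1.57: straight up; 3.14: level towards -y, RING face up. Stops at 0 and 3.14. Friction hinge (0.03 N m): it stays wherever it is left and does not fall, so push it all the way down. Starts at 2.89 to 3.14
- beaker_paddle (a point): pivot of the beaker stand's paddle, mid-width and mid-thickness, 60 mm above the worktop. Turns with the paddle: y to its free end, z out of its bar face, x along the pivot. The paddle is a plate 46 mm wide, 6 mm thick; its pivot barrel is 14 mm thick
- beaker_paddle_end (a point): middle of the free end edge of the beaker stand's paddle, 80 mm from the pivot
- beaker_tail_end (a point): middle of the end edge of the short grooved tail of the beaker stand's paddle (46 mm wide, 6 mm thick), 40 mm from the pivot, on the far side of the pivot from the paddle. Pressing the level tail's outer half down about 30 mm (1 to 2 N) tips the paddle up to roughly 55 degrees; only the base lies below it
- flask: clear glass conical flask, 69 mm wide, 125 mm tall, about 130 mm behind its stand; origin under its centre; stays put
- beaker: clear glass beaker, 78 mm wide, 94 mm tall, about 130 mm behind its stand; origin under its centre; stays put
- mug: white mug with handle, 92 x 127 x 95 mm, further back; bystander; origin under its centre
- vial: small glass vial with white cap, 19 mm wide, 56 mm tall, standing further back; bystander; origin under its centre
- pen: white felt marker with red cap, 135 mm long, 17 mm thick, lying between the two stands, along x; bystander; origin under its middle

How it is judged:
By the outcome, as a careful person would: the job done as asked, in the order asked, and still so for the second after the job is handed in, with the robot touching nothing.
It also fails if it takes over 51 s, if anything falls off the work surface, if the arm or the gripper's body presses on something with over 40 N, if the wrist force passes 120 N, or if a joint passes its speed limit or range.

### The arm

A 6-joint arm with a two-finger parallel gripper is mounted at the origin on a cart in front of the work surface, level with it; the furniture and walls round the work are solid. World frame = base frame: x ahead of the robot, y to its left, z up, the work surface at z = 0. Lengths are in m, angles in rad, forces in N, time in s.
With the tool pointing down it reaches from about 0.35 to 0.975 m from the base axis. Payload 4.9 kg.
Tool frame: the origin (TCP) lies on the centre line of the jaws, within the pads' length; the fingertips stand ahead of it and the grasp point (between the pads) is the TCP (manip.tip_extent is the z of the fingertips in the tool frame, in m); z points along the fingers, y is the line along which they close (so a half turn about z gives the same grasp; the last joint's range is limited). The gripper opens to 85 mm and grips with 20 to 120 N. Pads are 22 mm wide; open, the fingers measure 114 mm over their backs; the gripper's body (76 mm by 85 mm) begins 54 mm behind the grasp point. The pads swing forward as they close: fully open they stand 13 mm farther back than shut.
Start: joints at [1.119, 0.053, 1.613, -0, 1.476, -0.119], TCP at [0.204, 0.591, 0.25] pointing down, gripper open.
Joint ranges: [-3.01, 3.01], [-1.01, 2.22], [0.06, 2.58], [-1.02, 4.17], [0.09, 2.62], [-3.14, 3.14]. Speed limits (rad/s): [2.57, 2.57, 3.14, 3.14, 3.14, 3.14].

### API

Orientations are given as a unit quaternion [w, x, y, z].
In Python, from plant import manip gives the robot as it stands. The module is installed in compiled form; this text tells all that it offers.
- The arm moves only by the tool inch_along, called after ">>>" as a command line: name --argument value ..., lists and objects as JSON in quotes. Schema: {"type":"object","properties":{"ticks":{"type":"array","items":{"type":"array","items":{"type":"array","items":{"type":"number"},"minItems":7,"maxItems":7},"minItems":1,"maxItems":5},"minItems":1,"maxItems":1},"only":{"type":"string"},"quiet":{"type":"boolean"},"lines":{"type":"string"}},"required":["ticks"],"additionalProperties":false}. ticks is a list that holds a single list of rows (three levels of brackets), with 1 to 5 rows, each of 7 numbers: the opening from 0.0 (shut) to 1.0 (fully open), then dx, dy, dz in m, then a rotation vector rx, ry, rz in rad; each row shifts and turns the commanded pose from where the row before left it, along the tool's axes as they then stand; what a row does not reach is not made up. A row lasts 1/8 s, in which the tool goes at most 0.0625 m and 0.188 rad, less where a joint would pass 70% of its speed; a pose out of reach is approached as far as the arm can. The fingers move at their own pace and stop on an object; the grip force is fixed at half the most. Time passes only in rows, so rows that do not move let the fingers close. The tool returns the time, the measured TCP pose, the force, the opening and the grip force at its end. only (a regular expression) keeps the lines of the reply that match it, lines (a string "A,B") keeps lines A to B, and quiet returns only ok. Input that does not fit is refused with a message, and nothing moves.
- manip.state(): the state, without advancing time (a new reading comes with each control period).
- manip.grab_frame(name): name is "side" or "top"; returns (picture, depth): 480x640x3 uint8, red, green, blue; 480x640 float32, m along the optical axis (not along the pixel's ray), 0 where there is no reading.
- manip.camera_params(name): a dict with "intrinsics" (3x3 intrinsics, pixels), "xyz" and "orientation" of the camera in the world. Camera axes: x right, y down, z forward; pixel columns grow to the right and rows downward; lengths in m; the calibration is good to about 2 mm. A picture is of the moment at which its call begins. camera_params takes no time and is no camera call.
- manip.job_done(): hands the job in; it is judged then, once.
Trained networks look in the newest picture that a camera, given by its name, has taken for a name from the list of things; names that differ only in an ending like _2 or _b are one class to them, and where a whole thing is asked for, a point or a joint stands for the part that bears it (a point fixed in the world has none). Each returns a list of dicts, best first, with "conf" (0 to 1); they miss things now and then, are a little off and sometimes report something else, mostly with a low value. They report only what shows in the picture. A call takes as long as a camera call.
- manip.look_for(camera, query): "extent" ([left, top, right, bottom] in pixels, round what is visible of it).
- manip.outline_of(camera, query): "region" (480x640 bool, what is visible of it) and "extent" ([left, top, right, bottom] in pixels, round what is visible of it).
- manip.mark_of(camera, query): "centre" ([row, column] in pixels: a listed point, or the origin of a listed thing).
The state is a dict: "time": time; "joint_pos": joint angles; "joint_vel": joint speeds; "joint_efforts": joint torques, N m; "tool_pos": TCP position; "tool_rot": TCP orientation; "contact_force": force on the tool from outside, world axes, zero at the start; "ft_torque": the same for the moment, N m; "gripper_width": opening from 0.0 (shut) to 1.0 (fully open); "grasp_force": force on a finger pad.
Only numpy, scipy, OpenCV 4.12 (cv2) and the standard library are available. Lean on these libraries where they do the work, as an engineer would, in place of code of your own. Each camera call takes 0.05 s, during which the arm holds its last target. There are 200 camera calls.

## Working session

There is one attempt and no reset: what is moved stays moved. The work goes in short steps, Python scripts to look and compute and a tool call to move; the robot and the scene stay as the last step left them, time stands still between calls to the robot, and variables do not carry over. Pictures are saved under pics/ and viewed, at most 10 in all, crops included, and the job is handed in when it is done.

```bash
mkdir -p pics
```

Create h.py:
```python
from plant import manip
import numpy as np, cv2
from scipy.spatial.transform import Rotation as R
def rot(q): return R.from_quat([q[1],q[2],q[3],q[0]]).as_matrix()
def cam(n):
    p=manip.camera_params(n); return np.array(p["intrinsics"]),np.array(p["xyz"]),rot(p["orientation"])
def ray(n,rc):
    K,t,M=cam(n); return t, M@np.linalg.inv(K)@[rc[1],rc[0],1]
def atz(n,rc,z):
    t,d=ray(n,rc); return t+d*(z-t[2])/d[2]
def cloud(n,depth):
    K,t,M=cam(n); v,u=np.mgrid[:480,:640]
    p=np.stack([u,v,np.ones_like(u)],-1)@np.linalg.inv(K).T*depth[...,None]
    return p@M.T+t
```

Create m1.py:
```python
from h import *
s=manip.state(); print(s["time"],s["tool_pos"],s["tool_rot"],manip.tip_extent)
for n in("top","side"):
    im,d=manip.grab_frame(n); cv2.imwrite(f"pics/{n}1.png",im[...,::-1])
    C=cloud(n,d); np.save(n+"1.npy",C)
    print(n,cam(n)[1],cam(n)[2][:,2])
    for q in("flask_stand","beaker_stand","flask_paddle","flask_paddle_end","flask_tail_end","beaker_paddle","beaker_paddle_end","beaker_tail_end"):
        z=0 if "stand" in q else .06
        for r in manip.mark_of(n,q)[:2]: print(q,round(r["conf"],2),np.round(r["centre"],1),np.round(atz(n,r["centre"],z),3),np.round(C[int(r["centre"][0]),int(r["centre"][1])],3))
```

```bash
python3 m1.py
```

```text
0.0 [0.20391709 0.59017921 0.24907059] [-2.76384205e-04  1.65621040e-01  9.86188937e-01 -9.87184821e-04] 0.019
top [0.4955536  0.19418655 1.04493055] [ 0.0962739   0.00192719 -0.99535301]
flask_stand 0.76 [293.  250.1] [0.447 0.349 0.   ] [0.45  0.34  0.064]
beaker_stand 0.97 [276.2 386.5] [0.49  0.035 0.   ] [0.491 0.046 0.063]
flask_paddle 0.98 [290.7 248.5] [0.455 0.344 0.06 ] [0.456 0.345 0.063]
flask_paddle 0.68 [191.4 274.7] [0.674 0.292 0.06 ] [0.681 0.297 0.028]
flask_paddle_end 0.56 [286.7 206.9] [0.462 0.435 0.06 ] [0.462 0.451 0.003]
flask_tail_end 0.56 [290.2 268.9] [0.456 0.3   0.06 ] [0.455 0.307 0.012]
flask_tail_end 0.41 [290.9 248.5] [0.454 0.344 0.06 ] [0.456 0.345 0.063]
beaker_paddle 0.8 [279.3 387.9] [0.484 0.041 0.06 ] [0.484 0.044 0.066]
beaker_paddle 0.62 [275.3 385. ] [0.492 0.048 0.06 ] [0.493 0.048 0.065]
beaker_paddle_end 0.58 [266.7 424. ] [ 0.512 -0.038  0.06 ] [ 0.515 -0.052  0.   ]
beaker_paddle_end 0.17 [286.1 211.3] [0.464 0.425 0.06 ] [ 0.462  0.441 -0.003]
beaker_tail_end 0.69 [277.7 370.1] [0.487 0.08  0.06 ] [0.488 0.08  0.06 ]
side [ 0.62257661 -0.54968986  0.44214226] [-0.06971428  0.90136358 -0.42741504]
flask_stand 0.92 [252.7 272.5] [0.461 0.347 0.   ] [0.463 0.332 0.009]
beaker_stand 0.61 [340.  266.7] [0.497 0.06  0.   ] [ 0.516 -0.033  0.067]
beaker_stand 0.56 [345.  263.3] [ 0.495  0.048 -0.   ] [0.497 0.035 0.01 ]
flask_paddle 0.6 [225.2 267.7] [0.455 0.343 0.06 ] [0.455 0.336 0.063]
flask_paddle_end 0.95 [211.  277.3] [0.463 0.417 0.06 ] [0.464 0.406 0.065]
flask_tail_end 0.75 [231.8 265.1] [0.456 0.312 0.06 ] [0.456 0.312 0.061]
beaker_paddle 0.87 [313.8 260.5] [0.496 0.037 0.06 ] [0.496 0.033 0.063]
beaker_paddle_end 0.84 [340.3 265.4] [ 0.513 -0.023  0.06 ] [ 0.514 -0.033  0.067]
beaker_paddle_end 0.29 [327.  420.2] [0.709 0.018 0.06 ] [0.72  0.092 0.01 ]
beaker_tail_end 0.7 [295.5 253.2] [0.477 0.084 0.06 ] [ 0.453  0.185 -0.   ]
```

View pics/top1.png

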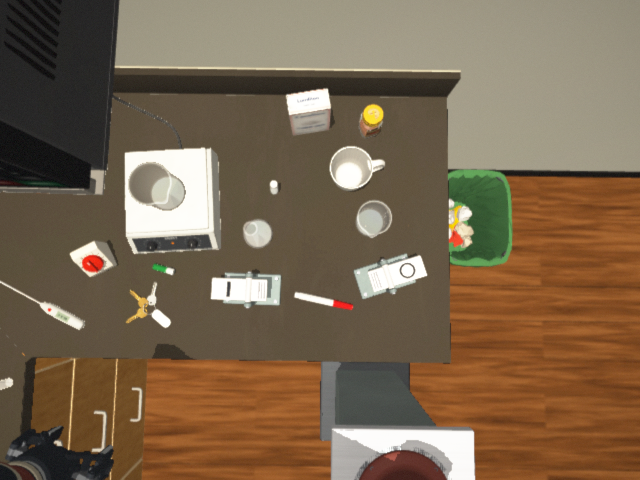

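View pics/side1.png

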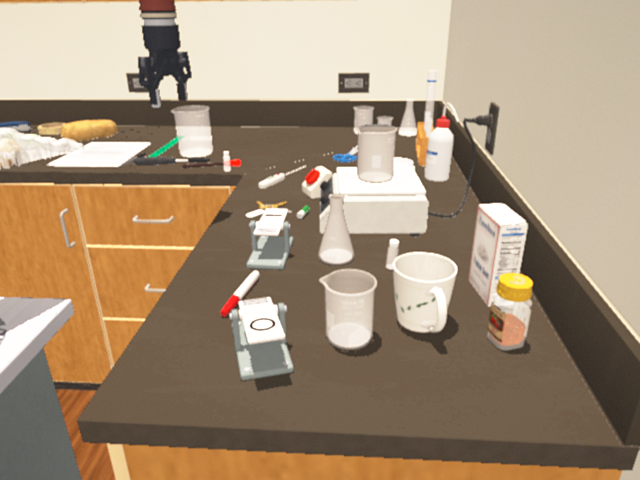

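Create fit.py:
```python
from h import *
def fit(n,c):
    C=np.load(n).reshape(-1,3); c=np.array(c)
    near=C[np.linalg.norm(C[:,:2]-c,axis=1)<.1]
    P=near[(near[:,2]>.045)&(near[:,2]<.13)]
    b=near[(near[:,2]>.006)&(near[:,2]<.014)]
    if len(b)>20: print("base",cv2.minAreaRect(b[:,:2].astype(np.float32)))
    r=cv2.minAreaRect(P[:,:2].astype(np.float32)); print(n,len(P),"rect",r)
    a=P[:,1]-c[1]
    for lo in np.arange(-.1,.1,.02):
        m=(a>=lo)&(a<lo+.02)
        if m.sum()>3: print(np.round([c[1]+lo,P[m,0].min(),P[m,0].max(),np.median(P[m,2]),P[m,2].max()],3),m.sum())
if __name__=="__main__":
    for n in("top1.npy","side1.npy"):
        for c in((.455,.344),(.492,.044)): fit(n,c)
```

```bash
python3 fit.py
```

```text
base ((0.46018877625465393, 0.34398001432418823), (0.1542675644159317, 0.14398247003555298), 38.29010772705078)
top1.npy 1270 rect ((0.4581296443939209, 0.36468154191970825), (0.1196933463215828, 0.07551061362028122), 88.47289276123047)
[0.304 0.435 0.478 0.062 0.067] 191
[0.324 0.42  0.495 0.063 0.07 ] 249
[0.344 0.42  0.495 0.064 0.07 ] 239
[0.364 0.437 0.48  0.063 0.068] 192
[0.384 0.436 0.481 0.064 0.068] 197
[0.404 0.436 0.481 0.064 0.067] 199
base ((0.47566670179367065, 0.05004830285906792), (0.10081860423088074, 0.1556328982114792), 14.78766918182373)
top1.npy 1338 rect ((0.5262197852134705, 0.03157886117696762), (0.13894766569137573, 0.11912372708320618), 16.918407440185547)
[-0.056  0.494  0.505  0.071  0.073] 9
[-0.036  0.487  0.535  0.071  0.075] 174
[-0.016  0.481  0.533  0.069  0.076] 217
[0.004 0.474 0.526 0.067 0.072] 203
[0.024 0.454 0.519 0.065 0.072] 262
[0.044 0.46  0.591 0.063 0.1  ] 272
[0.064 0.458 0.584 0.06  0.097] 187
[0.084 0.495 0.582 0.091 0.093] 14
base ((0.4591344892978668, 0.3412442207336426), (0.13706649839878082, 0.14452147483825684), 37.8599624633789
[... 181 characters left out ...]
97 0.062 0.069] 265
[0.344 0.421 0.497 0.064 0.069] 101
[0.364 0.438 0.482 0.063 0.066] 92
[0.384 0.438 0.483 0.064 0.066] 90
[0.404 0.439 0.483 0.064 0.065] 86
base ((0.5139521956443787, 0.06561166048049927), (0.13509997725486755, 0.16360875964164734), 21.678701400756836)
side1.npy 2080 rect ((0.5269181132316589, 0.03123318776488304), (0.138217493891716, 0.12041305750608444), 16.987218856811523)
[-0.056  0.494  0.507  0.069  0.072] 34
[-0.036  0.487  0.537  0.07   0.072] 352
[-0.016  0.481  0.534  0.068  0.071] 283
[0.004 0.461 0.527 0.066 0.069] 257
[0.024 0.456 0.525 0.064 0.069] 457
[0.044 0.462 0.591 0.061 0.094] 446
[0.064 0.459 0.585 0.06  0.094] 226
[0.084 0.497 0.582 0.089 0.093] 25
```

Top view: the flask stand is at about (290,247), with the bar face up and the paddle to the left. The beaker stand is at about (277,390), yawed, with the ring face up and the paddle to the right. The pen lies between them at (300,325). The side view agrees. I'll turn the tool so its x lies along the stand's y, with the fingers shut.

Create go.py:
```python
# usage: go.py flask|beaker d ztip [off]: tool-frame shift taking fingertip centre to stand-y offset d, height ztip
from h import *; import sys
ST={"flask":((.458,.344),-.02),"beaker":((.4935,.0445),.27)}
(c,yaw)=ST[sys.argv[1]]; d=float(sys.argv[2]); z=float(sys.argv[3])
s=manip.state(); M=rot(s["tool_rot"]); p=np.array(s["tool_pos"])
W=np.array([[np.sin(yaw+0),0,0]]) 
xa=np.array([-np.sin(yaw),np.cos(yaw),0]); ya=np.array([np.cos(yaw),np.sin(yaw),0]); za=np.array([0,0,-1.])
T=np.stack([xa,ya,za],1); tgt=np.array([*c,0])+xa*d+[0,0,z+manip.tip_extent]
rv=R.from_matrix(M.T@T).as_rotvec()
tip=p+M[:,2]*manip.tip_extent
print("t",s["time"],"rotvec",rv.round(3),"shift(now)",(M.T@(tgt-p)).round(4),"shift(after rot)",(T.T@(tgt-p)).round(4),"F",np.round(s["contact_force"],2))
print("tip rel d,x,z",np.round([(tip-[*c,0])@xa,(tip-[*c,0])@ya,tip[2]],4))
```

```text
(no output)
```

>>> inch_along --ticks '[[[0,0,0,0,0,0,0.177],[0,0,0,0,0,0,0.177],[0,0,0,0,0,0,0.177],[0,0,0,0,0,0,0.177],[0,0,0,0,0,0,0.177]]]'

```text
time: 1.52
tool_pos: [0.2042, 0.5907, 0.2503]
tool_rot: [0.0, 0.574, 0.819, 0.0]
contact_force: [-0.7, -0.2, -0.2]
gripper_width: 0.003
grasp_force: 0.0
```

>>> inch_along --ticks '[[[0,0,0,0,0,0,0.177],[0,0,0,0,0,0,0.177],[0,0,0,0,0,0,0]]]'

```text
time: 1.9
tool_pos: [0.2042, 0.5907, 0.2503]
tool_rot: [0.0, 0.707, 0.707, -0.0]
contact_force: [0.5, -1.0, 1.4]
gripper_width: -0.0
grasp_force: 0.0
```

```bash
python3 go.py flask -0.033 0.09
```

```text
t 1.9 rotvec [-0.     0.     0.021] shift(now) [-0.2799  0.2529  0.1413] shift(after rot) [-0.2746  0.2587  0.1413] F [ 0.46 -1.02  1.44]
tip rel d,x,z [ 0.2416 -0.2587  0.2313]
```

>>> inch_along --ticks '[[[0,-0.04,0.036,0,0,0,0.02],[0,-0.04,0.037,0,0,0,0],[0,-0.04,0.037,0,0,0,0],[0,-0.04,0.037,0,0,0,0],[0,-0.04,0.037,0,0,0,0]]]'

```text
time: 2.52
tool_pos: [0.3857, 0.3862, 0.2505]
tool_rot: [0.0, 0.713, 0.701, 0.0]
contact_force: [1.4, 0.6, -0.6]
gripper_width: -0.002
grasp_force: 0.0
```

>>> inch_along --ticks '[[[0,-0.04,0.037,0,0,0,0],[0,-0.035,0.037,0,0,0,0],[0,0,0,0.05,0,0,0],[0,0,0,0.05,0,0,0],[0,0,0,0.04,0,0,0]]]'

```text
time: 3.15
tool_pos: [0.4567, 0.3104, 0.1083]
tool_rot: [-0.0, 0.714, 0.701, -0.001]
contact_force: [0.2, 0.3, 0.8]
gripper_width: -0.001
grasp_force: 0.0
```

```bash
python3 go.py flask -0.033 0.07
```

```text
t 3.15 rotvec [-0.001  0.001  0.002] shift(now) [0.0006 0.0007 0.0193] shift(after rot) [0.0006 0.0007 0.0193] F [0.17 0.33 0.83]
tip rel d,x,z [-0.0336 -0.0007  0.0893]
```

>>> inch_along --ticks '[[[0,0,0,0.02,0,0,0],[0,0,0,0.013,0,0,0],[0,0,0,0.013,0,0,0],[0,0,0,0.013,0,0,0],[0,0,0,0,0,0,0]]]'

```text
time: 3.78
tool_pos: [0.4567, 0.3108, 0.0505]
tool_rot: [-0.0, 0.714, 0.7, -0.001]
contact_force: [-0.5, -0.7, -0.1]
gripper_width: -0.003
grasp_force: 0.0
```

Create look.py:
```python
from h import *; import sys
from fit import fit
k=sys.argv[1]; st=sys.argv[2]; x0,y0=(.458,.344) if st=="flask" else (.4935,.0445)
im,d=manip.grab_frame("side"); cv2.imwrite(f"pics/{k}.png",im[120:420,130:430,::-1].repeat(2,0).repeat(2,1))
```

```bash
python3 look.py f1 flask
```

```text
(no output)
```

View pics/f1.png

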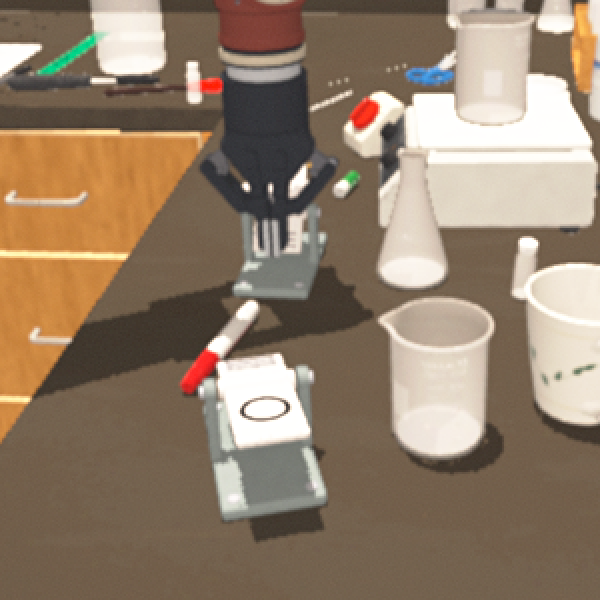

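The fingertip is on the tail at crop (268,245) and the paddle is standing up behind it. Next I go up, over to the far side and down again.

>>> inch_along --ticks '[[[0,-0.005,0,0.0,0,0,0],[0,0,0,-0.05,0,0,0],[0,0,0,-0.05,0,0,0],[0,0,0,-0.05,0,0,0],[0,0.05,0,0,0,0,0]]]'

```text
time: 4.45
tool_pos: [0.4616, 0.3563, 0.2089]
tool_rot: [0.002, 0.716, 0.698, 0.006]
contact_force: [0.2, -0.6, 0.3]
gripper_width: 0.005
grasp_force: 0.0
```

>>> inch_along --ticks '[[[0,0.05,0,0,0,0,0],[0,0.04,0,0,0,0,0],[0,0,0,0.04,0,0,0],[0,0,0,0.042,0,0,0],[0,0,0,0,0,0,0]]]'

```text
time: 5.08
tool_pos: [0.4576, 0.444, 0.1151]
tool_rot: [-0.0, 0.714, 0.7, -0.004]
contact_force: [0.3, 0.2, -0.4]
gripper_width: -0.002
grasp_force: 0.0
```

```bash
python3 go.py flask 0.05 0.1
```

Run:
```python
from h import *
im,d=manip.grab_frame("side");C=cloud("side",d).reshape(-1,3)
P=C[(abs(C[:,0]-.458)<.023)&(C[:,1]>.29)&(C[:,1]<.44)&(C[:,2]>.03)]
for y in np.arange(.3,.44,.01):
    m=abs(P[:,1]-y)<.005
    if m.sum()>2: print(y.round(3),m.sum(),P[m,2].min().round(3),P[m,2].max().round(3))
```

```text
t 5.075 rotvec [-0.007  0.005 -0.001] shift(now) [-0.05    0.0024 -0.0036] shift(after rot) [-0.05    0.0024 -0.0039] F [ 0.33  0.21 -0.35]
tip rel d,x,z [ 0.0999 -0.0025  0.0961]
0.32 96 0.03 0.041
0.33 194 0.032 0.055
0.34 248 0.044 0.068
0.35 173 0.064 0.44
0.36 594 0.071 0.44
0.37 694 0.086 0.437
0.38 767 0.099 0.432
0.39 318 0.113 0.426
0.4 10 0.228 0.335
0.41 1147 0.223 0.338
0.42 418 0.166 0.338
0.43 650 0.112 0.339
0.44 309 0.11 0.218
```

>>> inch_along --ticks '[[[0,-0.025,0.001,0,0,0,0],[0,-0.025,0.001,0,0,0,0],[0,-0.025,0,0,0,0,0],[0,-0.025,0,0,0,0,0],[0,-0.025,0,0,0,0,0]]]'

```text
time: 5.75
tool_pos: [0.4612, 0.3211, 0.1231]
tool_rot: [0.001, 0.715, 0.7, 0.003]
contact_force: [-0.4, 0.9, 0.1]
gripper_width: 0.002
grasp_force: 0.3
```

>>> inch_along --ticks '[[[0,-0.015,0,0.01,0,0,0],[0,-0.015,0,0.01,0,0,0],[0,-0.005,0,0.006,0,0,0],[0,0,0,0.005,0,0,0],[0,0,0,0,0,0,0]]]'

```text
time: 6.38
tool_pos: [0.4583, 0.2862, 0.0876]
tool_rot: [-0.0, 0.714, 0.7, -0.001]
contact_force: [0.8, -0.5, 0.0]
gripper_width: -0.003
grasp_force: 0.0
```

```bash
python3 go.py flask -0.055 0.063
```

```text
t 6.375 rotvec [-0.001  0.    -0.001] shift(now) [ 0.0028 -0.0014  0.0056] shift(after rot) [ 0.0028 -0.0014  0.0056] F [ 0.76 -0.51  0.04]
tip rel d,x,z [-0.0578  0.0014  0.0686]
```

>>> inch_along --ticks '[[[0,0,0,0.004,0,0,0],[0,0,0,0.001,0,0,0],[0,0,0,0,0,0,0]]]'

```text
time: 6.75
tool_pos: [0.4586, 0.2861, 0.0832]
tool_rot: [-0.0, 0.714, 0.7, -0.0]
contact_force: [0.1, 0.3, -0.7]
gripper_width: -0.0
grasp_force: 0.0
```

>>> inch_along --ticks '[[[0,0,0,0.001,0,0,0],[0,0,0,0,0,0,0]]]'

```text
time: 7.0
tool_pos: [0.4586, 0.286, 0.0823]
tool_rot: [0.0, 0.714, 0.7, 0.0]
contact_force: [0.1, 0.5, 0.1]
gripper_width: -0.001
grasp_force: 0.0
```

>>> inch_along --ticks '[[[0,0,0,0.001,0,0,0],[0,0,0,0,0,0,0]]]'

```text
time: 7.25
tool_pos: [0.4587, 0.286, 0.0819]
tool_rot: [0.0, 0.714, 0.7, 0.0]
contact_force: [-1.7, -0.9, 4.2]
gripper_width: 0.003
grasp_force: 2.3
```

>>> inch_along --ticks '[[[0,0,0,0.001,0,0,0],[0,0,0,0,0,0,0]]]'

```text
time: 7.5
tool_pos: [0.4589, 0.2861, 0.0817]
tool_rot: [0.0, 0.714, 0.7, -0.0]
contact_force: [-4.2, -1.4, 8.6]
gripper_width: -0.003
grasp_force: 4.7
```

>>> inch_along --ticks '[[[0,0,0,-0.04,0,0,0],[0,0,0,-0.05,0,0,0],[0,0,0,-0.05,0,0,0],[0,-0.02,0,0,0,0,0.1],[0,0,0,0,0,0,0]]]'

```text
time: 8.12
tool_pos: [0.4584, 0.2656, 0.2205]
tool_rot: [0.0, 0.749, 0.663, 0.0]
contact_force: [0.1, 0.6, 0.2]
gripper_width: 0.002
grasp_force: 0.0
```

```bash
sed -i 's/^W=.*$//' go.py
python3 go.py beaker 0.033 0.09
```

```text
t 8.125 rotvec [ 0.001 -0.    -0.391] shift(now) [-0.1847  0.0489  0.1114] shift(after rot) [-0.1894 -0.0251  0.1115] F [0.09 0.65 0.21]
tip rel d,x,z [0.2224 0.0251 0.2015]
```

>>> inch_along --ticks '[[[0,0,0,0,0,0,-0.13],[0,0,0,0,0,0,-0.13],[0,0,0,0,0,0,-0.13],[0,-0.048,-0.006,0,0,0,0],[0,-0.048,-0.006,0,0,0,0]]]'

```text
time: 8.75
tool_pos: [0.4715, 0.1699, 0.2186]
tool_rot: [-0.001, 0.604, 0.797, -0.001]
contact_force: [0.7, 0.0, -0.6]
gripper_width: -0.0
grasp_force: 0.0
```

>>> inch_along --ticks '[[[0,-0.048,-0.006,0,0,0,0],[0,-0.045,-0.007,0,0,0,0],[0,0,0,0.05,0,0,0],[0,0,0,0.061,0,0,0],[0,0,0,0,0,0,0]]]'

```text
time: 9.38
tool_pos: [0.4791, 0.0773, 0.1026]
tool_rot: [-0.006, 0.605, 0.796, -0.004]
contact_force: [-0.4, -0.6, -0.2]
gripper_width: -0.001
grasp_force: 0.0
```

```bash
python3 go.py beaker 0.033 0.09
```

Run:
```python
from h import *
from fit import fit
im,d=manip.grab_frame("side");cv2.imwrite("pics/b1.png",im[120:420,130:430,::-1].repeat(2,0).repeat(2,1))
np.save("s2.npy",cloud("side",d)); fit("s2.npy",(.458,.324))
```

```text
t 9.375 rotvec [-0.014 -0.004 -0.   ] shift(now) [-0.0025  0.005  -0.0064] shift(after rot) [-0.0025  0.0051 -0.0064] F [-0.43 -0.63 -0.17]
tip rel d,x,z [ 0.0356 -0.0054  0.0836]
base ((0.4812713861465454, 0.3307502865791321), (0.11147525161504745, 0.1098475456237793), 37.20454788208008)
s2.npy 121 rect ((0.4573509097099304, 0.3091491460800171), (0.09308519214391708, 0.03554481267929077), 82.30852508544922)
[0.264 0.435 0.471 0.062 0.064] 49
[0.284 0.462 0.474 0.063 0.065] 28
[0.304 0.466 0.477 0.063 0.065] 23
[0.324 0.467 0.476 0.063 0.065] 17
[0.344 0.473 0.475 0.065 0.066] 4
```

View pics/b1.png

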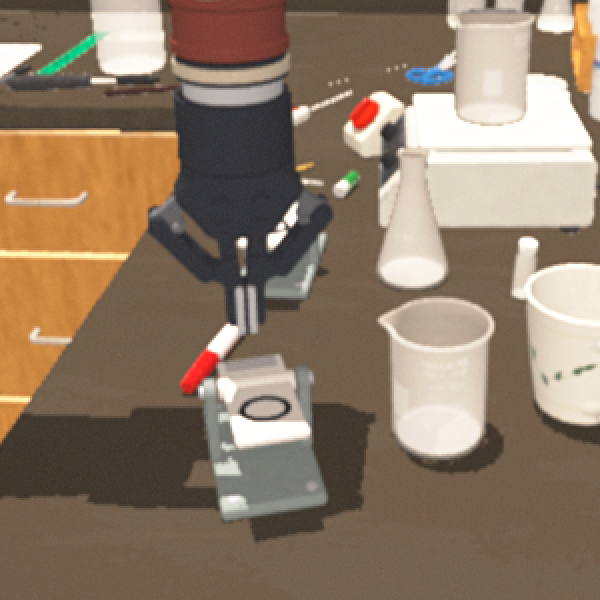

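The flask paddle is flat, at z 0.063 along its whole length. The fingertip hangs above the beaker stand's tail at crop (247,325), so I press it.

>>> inch_along --ticks '[[[0,-0.002,0.003,0.015,0,0,0],[0,0,0,0.013,0,0,0],[0,0,0,0.013,0,0,0],[0,0,0,0.013,0,0,0],[0,0,0,0,0,0,0]]]'

```text
time: 10.05
tool_pos: [0.4865, 0.0761, 0.0537]
tool_rot: [-0.001, 0.606, 0.796, -0.001]
contact_force: [-0.1, -0.5, 0.1]
gripper_width: 0.001
grasp_force: 0.0
```

```bash
python3 go.py beaker 0.033 0.031
```

```text
t 10.05 rotvec [-0.003 -0.001 -0.001] shift(now) [ 0.0007 -0.0017  0.0037] shift(after rot) [ 0.0007 -0.0017  0.0037] F [-0.06 -0.47  0.13]
tip rel d,x,z [0.0323 0.0017 0.0347]
```

Now up, over to the −y side, and down at d = −0.10.

>>> inch_along --ticks '[[[0,0,-0.001,0.004,0,0,0],[0,0.005,0,0,0,0,0],[0,0,0,-0.05,0,0,0],[0,0,0,-0.05,0,0,0],[0,0,0,-0.05,0,0,0]]]'

```text
time: 10.68
tool_pos: [0.4851, 0.0808, 0.203]
tool_rot: [0.0, 0.606, 0.796, 0.0]
contact_force: [-0.0, 0.9, 0.5]
gripper_width: 0.005
grasp_force: 0.0
```

>>> inch_along --ticks '[[[0,-0.047,0,0,0,0,0],[0,-0.047,0,0,0,0,0],[0,-0.045,0,0,0,0,0],[0,0,0,0.04,0,0,0],[0,0,0,0.042,0,0,0]]]'

```text
time: 11.3
tool_pos: [0.5232, -0.0541, 0.1194]
tool_rot: [0.001, 0.606, 0.795, 0.001]
contact_force: [-0.1, -0.5, -0.6]
gripper_width: -0.002
grasp_force: 0.0
```

>>> inch_along --ticks '[[[0,0,0,0,0,0,0]]]'

```text
time: 11.42
tool_pos: [0.5194, -0.0526, 0.1155]
tool_rot: [-0.004, 0.606, 0.795, -0.002]
contact_force: [-0.1, 0.9, -0.5]
gripper_width: -0.0
grasp_force: 0.0
```

```bash
python3 go.py beaker -0.1 0.1
```

Run:
```python
from h import *
im,d=manip.grab_frame("side");cv2.imwrite("pics/b2.png",im[120:420,130:430,::-1].repeat(2,0).repeat(2,1))
```

```text
t 11.425 rotvec [-0.007 -0.004 -0.001] shift(now) [ 0.0005  0.0009 -0.0035] shift(after rot) [ 0.0005  0.0009 -0.0035] F [-0.08  0.89 -0.54]
tip rel d,x,z [-0.1004 -0.0011  0.0965]
```

View pics/b2.png

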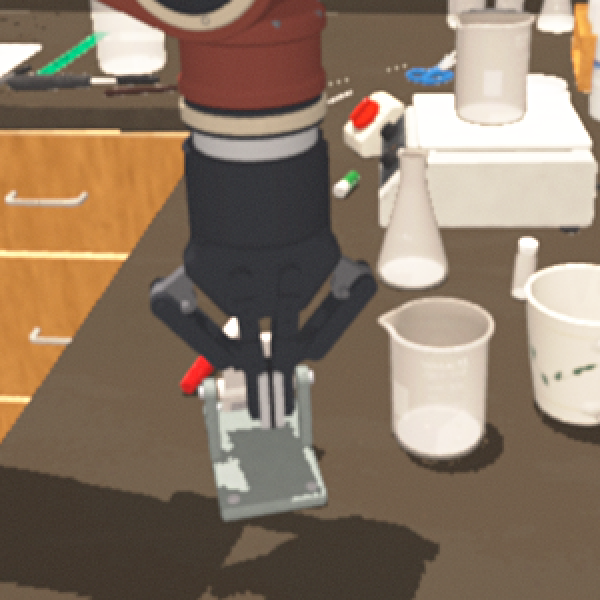

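The beaker paddle is up behind the fingers (crop ~(240,385)), and the tip is in front of it at (270,420). I push it over in +y.

>>> inch_along --ticks '[[[0,0.025,0,0,0,0,0],[0,0.025,0,0,0,0,0],[0,0.025,0,0,0,0,0],[0,0.025,0,0,0,0,0],[0,0.025,0,0,0,0,0]]]'

```text
time: 12.1
tool_pos: [0.4908, 0.0679, 0.1227]
tool_rot: [0.002, 0.606, 0.796, 0.001]
contact_force: [0.3, -0.6, -0.1]
gripper_width: 0.005
grasp_force: 0.3
```

>>> inch_along --ticks '[[[0,0.015,0,0.01,0,0,0],[0,0.015,0,0.01,0,0,0],[0,0.003,0,0.006,0,0,0],[0,0,0,0.005,0,0,0],[0,0,0,0,0,0,0]]]'

```text
time: 12.72
tool_pos: [0.4801, 0.0985, 0.0876]
tool_rot: [-0.0, 0.606, 0.795, -0.0]
contact_force: [-0.3, -0.2, 1.6]
gripper_width: 0.002
grasp_force: 0.0
```

```bash
python3 go.py beaker 0.055 0.063
```

```text
t 12.725 rotvec [-0.001 -0.    -0.002] shift(now) [-0.0006 -0.0015  0.0056] shift(after rot) [-0.0006 -0.0015  0.0056] F [-0.29 -0.23  1.56]
tip rel d,x,z [0.0556 0.0015 0.0686]
```

>>> inch_along --ticks '[[[0,0,0,0.004,0,0,0],[0,0,0,0.002,0,0,0],[0,0,0,0,0,0,0]]]'

```text
time: 13.1
tool_pos: [0.4804, 0.0987, 0.0822]
tool_rot: [-0.0, 0.606, 0.795, -0.0]
contact_force: [-0.3, -0.5, 0.4]
gripper_width: -0.001
grasp_force: 0.0
```

>>> inch_along --ticks '[[[0,0,0,0.001,0,0,0],[0,0,0,0,0,0,0]]]'

```text
time: 13.35
tool_pos: [0.4806, 0.0988, 0.0819]
tool_rot: [0.0, 0.606, 0.796, -0.0]
contact_force: [-2.3, -1.8, 4.0]
gripper_width: 0.001
grasp_force: 2.3
```

One more millimetre as before, then I retreat clear towards the robot side and check.

>>> inch_along --ticks '[[[0,0,0,0.001,0,0,0],[0,0,0,0,0,0,0]]]'

```text
time: 13.6
tool_pos: [0.4807, 0.0989, 0.0816]
tool_rot: [0.0, 0.606, 0.796, -0.0]
contact_force: [-4.5, -0.6, 9.3]
gripper_width: -0.001
grasp_force: 4.8
```

>>> inch_along --ticks '[[[0,0,0,-0.04,0,0,0],[0,0,0,-0.055,0,0,0],[0,0,0,-0.055,0,0,0],[0,0,-0.04,-0.03,0,0,0],[0,0,-0.05,-0.03,0,0,0]]]'

```text
time: 14.22
tool_pos: [0.393, 0.0749, 0.2915]
tool_rot: [0.0, 0.606, 0.796, 0.0]
contact_force: [-0.5, 0.3, 0.5]
gripper_width: 0.003
grasp_force: 0.0
```

>>> inch_along --ticks '[[[0,0,-0.05,0,0,0,0],[0,0,0,0,0,0,0],[0,0,0,0,0,0,0]]]'

```text
time: 14.6
tool_pos: [0.3457, 0.0617, 0.2902]
tool_rot: [0.0, 0.606, 0.795, 0.0]
contact_force: [1.2, 0.9, 0.0]
gripper_width: -0.001
grasp_force: 0.0
```

Run:
```python
from h import *
from fit import fit
for n in("side","top"):
    im,d=manip.grab_frame(n);cv2.imwrite(f"pics/{n}_end.png",im[...,::-1]);np.save(n+"3.npy",cloud(n,d))
for c in((.457,.304),(.483,.084)): fit("side3.npy",c)
```

```text
base ((0.45839831233024597, 0.30834001302719116), (0.17678768932819366, 0.12006775289773941), 46.11829376220703)
side3.npy 858 rect ((0.4629448354244232, 0.32511022686958313), (0.07595955580472946, 0.12426538020372391), 9.831559181213379)
[0.264 0.434 0.48  0.062 0.064] 177
[0.284 0.435 0.48  0.063 0.065] 117
[0.304 0.435 0.481 0.063 0.066] 105
[0.324 0.421 0.497 0.063 0.068] 265
[0.344 0.421 0.498 0.064 0.069] 100
[0.364 0.438 0.482 0.063 0.065] 89
[0.384 0.453 0.469 0.061 0.062] 4
base ((0.47349968552589417, 0.07730985432863235), (0.07420723140239716, 0.19514425098896027), 24.18601417541504)
side3.npy 1936 rect ((0.5185733437538147, 0.06389561295509338), (0.13240329921245575, 0.12475854158401489), 6.420400142669678)
[-0.016  0.482  0.504  0.061  0.064] 68
[0.004 0.461 0.525 0.062 0.066] 353
[0.024 0.456 0.523 0.063 0.069] 483
[0.044 0.461 0.529 0.062 0.07 ] 353
[0.064 0.455 0.582 0.063 0.093] 294
[0.084 0.448 0.582 0.063 0.093] 248
[0.104 0.447 0.494 0.062 0.065] 137
```

View pics/side_end.png

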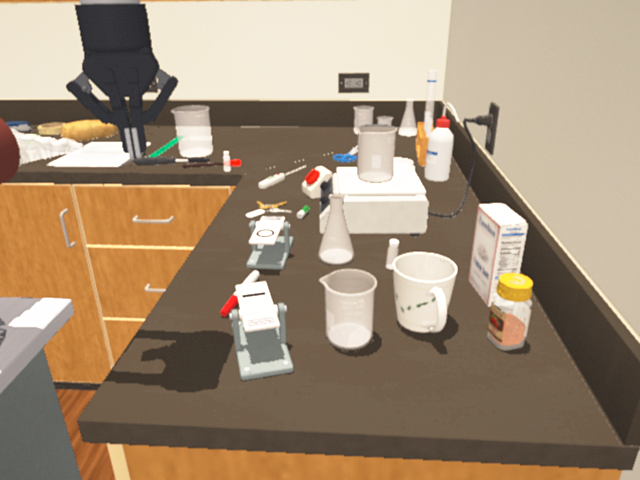

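View pics/top_end.png

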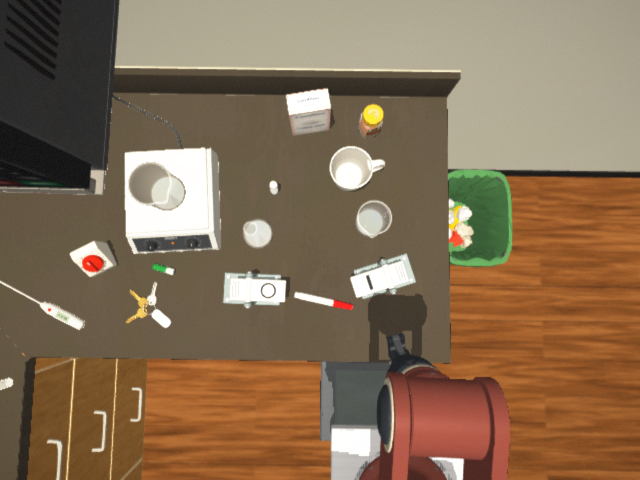

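Both paddles are flat: ring face up at (268,291) in front of the flask, bar face up at (370,282) in front of the beaker. The stands, pen and glassware have not moved, so I hand in.

```bash
python3 -c "from plant import manip; print(manip.job_done())"
```

```text
the job is handed in; nothing more can be done
None
```

The job is handed in at about 15 s on the robot's clock: the flask paddle lies flat with its ring face up and the beaker paddle flat with its bar face up, and the final pictures show the stands, pen and glassware where they were.

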